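# Set up a stepped spindle for a run-out check

### The arm

A 6-joint arm with a two-finger parallel gripper is mounted at the origin on a cart in front of the work surface, level with it; the furniture and walls round the work are solid. World frame = base frame: x ahead of the robot, y to its left, z up, the work surface at z = 0. Lengths are in m, angles in rad, forces in N, time in s.
With the tool pointing down it reaches from about 0.35 to 0.925 m from the base axis. Payload 6.4 kg.
Tool frame: the origin (TCP) lies midway between the tips of the shut fingers; the grasp point (between the pads) lies grip_point_offset behind it (grip_point_offset is the distance from the TCP to the grasp point, in m); z points along the fingers, y is the line along which they close (so a half turn about z gives the same grasp; the last joint's range is limited). The gripper opens to 85 mm and grips with 20 to 120 N. Pads are 22 mm wide; open, the fingers measure 114 mm over their backs; the gripper's body (76 mm by 85 mm) begins 54 mm behind the grasp point. The pads swing forward as they close: fully open they stand 13 mm farther back than shut.
Start: joints at [-1.381, 0.245, 1.558, -0, 1.339, -0.174], TCP at [0.231, -0.607, 0.231] pointing down, gripper open.
Joint ranges: [-3.13, 3.13], [-1.02, 2.26], [0.13, 2.54], [-0.95, 4.09], [0.21, 2.88], [-2.74, 2.74]. Speed limits (rad/s): [2.57, 2.57, 3.14, 3.14, 3.14, 3.14].

### API

Orientations are given as a unit quaternion [w, x, y, z].
In Python, from rig import * gives the robot as it stands. The module is installed in compiled form; this text tells all that it offers.
- The arm moves only by the tool step_arm, never from a script. Its argument "moves" is a list of rows, each a list of 2 entries, a list of its own where there are three numbers: the shift along the tool's x, y, z in mm, then the turn about the tool's z in rad. In form: [[[x, y, z], yaw], ...]. A call has 1 to 5 rows; each row is the pose to reach, as a shift and turn from the pose commanded when the call began, along the tool's axes at that moment; what a row does not reach only later rows make up. A row lasts 1/10 s, in which the tool goes at most 50 mm and 8.59 degrees, less where a joint would pass 70% of its speed; a pose out of reach is approached as far as the arm can. A call with a gripper value outside its range is refused whole. "jaw" is the finger opening in mm, from 0 to 85.4, set as the call begins (left out, the last holds). The fingers move at their own pace and stop on an object; "squeeze" is the grip in N (left out, the last holds). Time passes only in rows, so rows that repeat a pose let the fingers close. It gives the time, the measured TCP pose, the force, the opening and the grip force at its end, in the units of the state.
- observe(): the state, without advancing time (a new reading comes with each control period).
- snapshot(name): name is "side" or "top"; returns (picture, depth): 480x640x3 uint8, red, green, blue; 480x640 float32, m along the optical axis (not along the pixel's ray), 0 where there is no reading.
- camera_info(name): a dict with "fx", "fy", "cx", "cy" (pixels), "k1" (the pictures are not rectified: a ray, as slopes to the right and down, at radius r is drawn at 1 + k1 r^2 times it, then the intrinsics apply), "world_to_cam" (4x4, takes a point from world to camera coordinates). Camera axes: x right, y down, z forward; pixel columns grow to the right and rows downward; lengths in m; the calibration is good to about 2 mm. A picture is of the moment at which its call begins. camera_info takes no time and is no camera call.
- finish_job(): hands the job in; it is judged then, once.
Trained networks look in the newest picture that a camera, given by its name, has taken for a name from the list of things; names that differ only in an ending like _2 or _b are one class to them, and where a whole thing is asked for, a point or a joint stands for the part that bears it (a point fixed in the world has none). Each returns a list of dicts, best first, with "confidence" (0 to 1); they miss things now and then, are a little off and sometimes report something else, mostly with a low value. They report only what shows in the picture. A call takes as long as a camera call. They do not tell look-alikes from the thing itself.
- search_frame(camera, name): "location" ([x, y, z] in m, in world coordinates, good to about 4 mm: the middle of the surface that is visible of it).
The state is a dict: "time": time; "q": joint angles; "joint_velocities": joint speeds; "tau": joint torques, N m; "position": TCP position; "orientation": TCP orientation; "force": force on the tool from outside, world axes, zero at the start; "ft_torque": the same for the moment, N m; "grip_width": finger opening in m; "finger_force": force on a finger pad.
Only numpy, scipy, OpenCV 4.12 (cv2) and the standard library are available. Lean on these libraries where they do the work, as an engineer would, in place of code of your own. Each camera call takes 0.05 s, during which the arm holds its last target. There are 200 camera calls.

### The job

Set up the spindle for a run-out check: stand the two V-blocks on the iron plate in line with the end stop and gently lay the spindle level in them, parallel to the plate's long edges, thick journal in the middle of the broad block, thin journal in the middle of the slim one, its nose facing the middle of the stop and at most a centimetre from it. Then stand the dial gauge upright on the plate behind the spindle, its stylus over the middle of the spindle's waist. Do not drop the spindle or shift the tin that stands on the plate.

Things in the scene. Friction and masses are not known exactly. Their poses are not given: they have to be found in the camera images.
- surface_plate: Fixed cast-iron plate, 180 mm (its x) by 340 mm (its y), top 30 mm above the bench. Origin: centre of its underside, on the bench. +x points away from the robot. The end stop and a tin stand at its two ends, both on the plate's line x = -35 mm (35 mm from the middle towards the robot); either can be at either end.
- end_stop: Fixed dark steel block on the plate, 46 mm (x) by 28 mm (y) by 58 mm high with a small black knob on top to 66 mm; its faces towards +y and -y are alike. Origin: centre of its underside, on the plate's top, 138 mm from the plate's middle along the plate's y or -y. Axes parallel to the plate's.
- vblock_broad: Loose steel V-block, 26 mm (x) by 60 mm (y) by 38 mm high, 0.3 kg, with a wide 90-degree V groove along its x: mouth 40 mm wide, bottom of the V 18 mm above its underside. Seat of the spindle's thick journal. Origin: centre of its underside. Same from both ends. Grasp across the 60 mm width, the fingers on the two flanks.
- vblock_slim: Loose steel V-block, 26 mm (x) by 44 mm (y) by 49 mm high, 0.3 kg, with a narrow 90-degree V groove along its x: mouth 28 mm wide, bottom of the V 35 mm above its underside. Seat of the spindle's thin journal. Origin: centre of its underside. Same from both ends. Grasp across the 44 mm width.
- spindle: Loose spindle in the cradle, 0.5 kg. Origin: on its axis, mid-waist; x along the axis to the nose; y, z turn as it rolls. In mm along x: waist 28 thick, -29 to 29 (grasp across it; balance +12); flange 54 thick, 29 to 37; thick journal 40 thick, 37 to 87; nose 16 thick, to 102. Thin journal 16 thick, -29 to -79; brass end to -93. In the right blocks it is level, axis 46 above the plate.
- cradle: Fixed low wooden cradle, 165 mm (x) by 75 mm (y), board 12 mm thick with two notched cheeks, 38 mm and 49 mm high, that carry the spindle's journals 46 mm above the bench. Origin: centre of the underside, below the spindle's waist; x along the spindle, which is lifted straight up.
- dial_stand: Loose dial gauge on a magnetic stand, 0.55 kg. Origin: underside, below the post; z up. Base 50 mm (y), x -25 to +35 mm, 40 mm high. Square head 20 x 20 mm on the post, 148 to 184 mm up: grasp it from above, fingers closing along y. An arm 120 mm up runs along -x to a white dial 44 mm across, 65 to 86 mm from the post, its top at 142 mm.
- stylus (a point): Tip of the dial gauge's stylus, which points down under the dial: 75 mm from the post along -x of dial_stand and 70 mm above its underside (so about 10 mm above the waist of the seated spindle). Axes as dial_stand.
- paste_tin: Bystander: green tin, 54 mm across, 61 mm high, standing on the plate at the end away from the stop. Origin: centre of its underside.
Things that resemble listed ones, but are neither listed nor needed, are in the scene too. Leave any purple look-alike of the vblock_broad alone.

How it is judged:
By the outcome, as a careful person would: the job done as asked, in the order asked, and still so for the second after the job is handed in, with the robot touching nothing.
It also fails if it takes over 99 s, if anything falls off the work surface, if the arm or the gripper's body presses on something with over 40 N, if the wrist force passes 120 N, or if a joint passes its speed limit or range.

## Working session

There is one attempt and no reset: what is moved stays moved. The work goes in short steps, Python scripts to look and compute and a tool call to move; the robot and the scene stay as the last step left them, time stands still between calls to the robot, and variables do not carry over. Pictures are saved under pics/ and viewed, at most 14 in all, crops included, and the job is handed in when it is done.

Besides the shell and the picture viewer there is one more tool, called by a JSON object that holds its "name" and its "arguments". step_arm: Moves the arm, as the interface text tells. Its arguments: {"type":"object","properties":{"moves":{"type":"array"},"jaw":{"type":"number"},"squeeze":{"type":"number"}},"required":["moves"]}

```bash
mkdir -p pics; cat > h.py <<'E'
from rig import *
import numpy as np, cv2
from scipy.spatial.transform import Rotation as R
def snap(n,f=None):
    im,d=snapshot(n)
    if f: cv2.imwrite('pics/'+f,im[:,:,::-1])
    np.savez('last_%s.npz'%n,im=im,d=d)
    return im,d
def cloud(n,d):
    c=camera_info(n);K=np.array([[c['fx'],0,c['cx']],[0,c['fy'],c['cy']],[0,0,1.]])
    v,u=np.mgrid[0:480,0:640]
    p=cv2.undistortPoints(np.stack([u,v],-1).reshape(-1,1,2).astype(float),K,np.array([c['k1'],0,0,0.])).reshape(480,640,2)
    P=np.concatenate([p*d[...,None],d[...,None]],-1)
    T=np.linalg.inv(c['world_to_cam'])
    W=P@T[:3,:3].T+T[:3,3]
    W[d==0]=np.nan
    return W
E
python3 - <<'E'
from h import *
np.set_printoptions(precision=4,suppress=True)
s=observe();print({k:np.round(v,4).tolist() for k,v in s.items()})
for n in('side','top'):
    snap(n,n+'0.png');c=camera_info(n);print(n,c['k1'],c['fx'],np.linalg.inv(c['world_to_cam']))
    for t in['surface_plate','end_stop','vblock_broad','vblock_slim','spindle','cradle','dial_stand','stylus','paste_tin']:
        try:print(t,[(np.round(r['location'],3).tolist(),round(r['confidence'],2)) for r in search_frame(n,t)])
        except Exception as e:print(t,e)
import rig;print([x for x in dir(rig) if x[0]!='_'], getattr(rig,'grip_point_offset',None))
E
```

```text
{'time': 0.0, 'q': [-1.3811, 0.2458, 1.559, 0.0, 1.3387, -0.1741], 'joint_velocities': [0.0006, -0.0008, 0.0019, 0.0002, -0.0004, 0.0003], 'tau': [-0.0029, -42.9509, -32.6133, -0.0003, 0.0052, -0.0], 'position': [0.2312, -0.6069, 0.2301], 'orientation': [-0.001, 0.9835, 0.1809, -0.0], 'force': [-0.2361, 0.1731, -0.1232], 'ft_torque': [0.0005, 0.0071, 0.0445], 'finger_force': 0.0, 'grip_width': 0.0848}
side 0.035107941322882044 508.83680803717016 [[ 0.9975 -0.0591  0.0389  0.4035]
 [-0.0676 -0.6336  0.7707 -1.1513]
 [-0.0209 -0.7714 -0.636   0.9845]
 [ 0.      0.      0.      1.    ]]
surface_plate [([0.557, -0.03, 0.03], 0.8), ([0.541, 0.125, 0.069], 0.21)]
end_stop [([0.54, 0.12, 0.072], 0.83)]
vblock_broad [([0.319, -0.438, 0.028], 0.9), ([0.289, -0.344, 0.027], 0.69), ([0.39, -0.363, 0.028], 0.66), ([0.368, -0.279, 0.024], 0.66)]
vblock_slim [([0.575, -0.347, 0.039], 0.72)]
spindle [([0.592, 0.318, 0.052], 0.67)]
cradle [([0.557, 0.304, 0.015], 0.76)]
dial_stand []
stylus [([0.418, 0.28, 0.073], 0.78)]
paste_tin [([0.496, -0.154, 0.08], 0.87)]
top 0.022709160081402658 578.6737862323524 [[ 0.0219 -0.9867  0.161   0.2028]
 [-0.9998 -0.0213  0.0056 -0.0386]
 [-0.0021 -0.1611 -0.9869  1.479 ]
 [ 0.      0.      0.      1.    ]]
surface_plate [([0.555, -0.006, 0.031], 0.62), ([0.55, 0.302, 0.016], 0.33)]
end_stop [([0.533, 0.131, 0.087], 0.56), ([0.554, -0.006, 0.034], 0.55)]
vblock_broad [([0.324, -0.435, 0.034], 0.82), ([0.282, -0.341, 0.031], 0.67), ([0.367, -0.27, 0.032], 0.66), ([0.396, -0.352, 0.032], 0.65)]
vblock_slim [([0.583, -0.331, 0.042], 0.49)]
spindle [([0.59, 0.323, 0.051], 0.95)]
cradle [([0.549, 0.306, 0.014], 0.7)]
dial_stand [([0.415, 0.286, 0.116], 0.75), ([0.556, -0.006, 0.033], 0.61)]
stylus [([0.419, 0.287, 0.115], 0.82)]
paste_tin [([0.497, -0.136, 0.092], 0.86)]
['MotionError', 'camera_info', 'finish_job', 'grip_point_offset', 'observe', 'search_frame', 'snapshot'] 0.0187
```

View pics/side0.png

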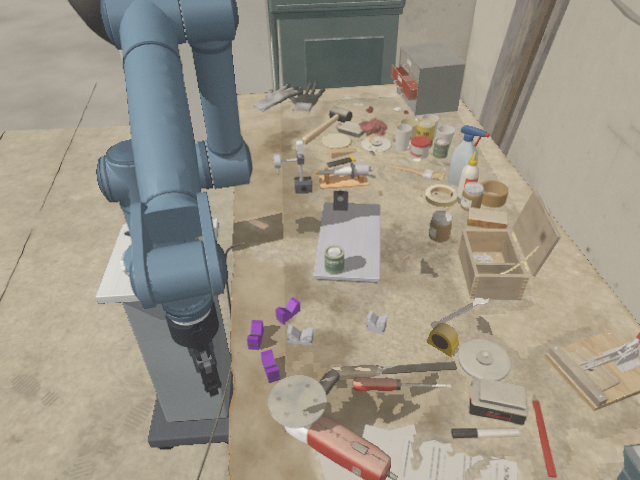

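View pics/top0.png

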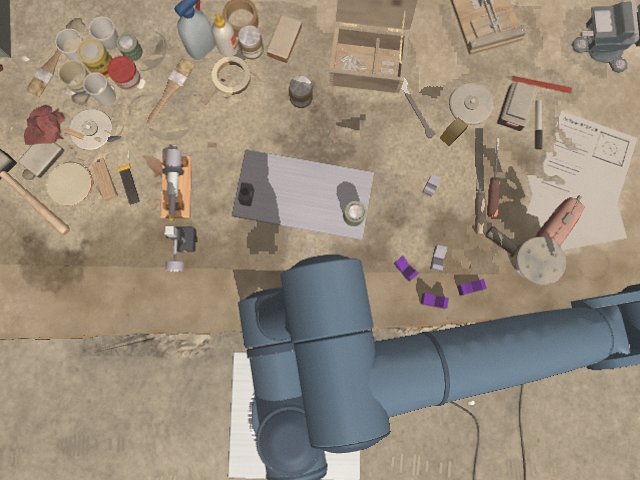

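The side picture shows the grey broad block at (300,334), the slim one at (376,321), purple decoys, the tin at (334,259), the stop at (341,201), the spindle at (345,172) and the gauge at (300,170). The top picture agrees: the plate is turned, with the stop at its +y end (246,193). Next I measure with both depth clouds.

```bash
cat > m.py <<'E'
from h import *
np.set_printoptions(precision=4,suppress=True)
W={};
for n in('side','top'):
    z=np.load('last_%s.npz'%n);W[n]=cloud(n,z['d'])
def sel(n,c,r,z0,z1):
    w=W[n].reshape(-1,3);m=(np.hypot(w[:,0]-c[0],w[:,1]-c[1])<r)&(w[:,2]>z0)&(w[:,2]<z1);return w[m]
def rect(p):
    (c,s,a)=cv2.minAreaRect((p[:,:2]*1000).astype(np.float32));return np.round(c,1),np.round(s,1),round(a,2)
E
python3 - <<'E'
from m import *
for n in W:
    print(n)
    b=sel(n,(.75,-.2),.05,-.02,.02);print('bench z',np.median(b[:,2]),b[:,2].std())
    p=sel(n,(.555,-.005),.2,.024,.036);print('plate',np.median(p[:,2]),rect(p),len(p))
    for nm,c,r,z0,z1 in[('stop',(.535,.128),.045,.08,.092),('tin',(.498,-.138),.05,.083,.1),('broad',(.396,-.353),.05,.033,.045),('broadall',(.396,-.353),.05,.01,.045),('slim',(.582,-.337),.05,.044,.055),('slimall',(.582,-.337),.05,.01,.055),('head',(.42,.28),.1,.178,.19),('dial',(.42,.28),.13,.125,.147),('base',(.45,.27),.1,.034,.044),('spindle',(.59,.32),.12,.05,.08),('cradle',(.55,.306),.12,.007,.016)]:
        p=sel(n,c,r,z0,z1)
        if len(p)>4:print(nm,len(p),rect(p),'zmed/max',np.median(p[:,2]).round(4),p[:,2].max().round(4),'mean',p.mean(0))
def crop(n,u,v,w,h,k,f):
    im=np.load('last_%s.npz'%n)['im'][v:v+h,u:u+w,::-1];return cv2.resize(im,None,fx=k,fy=k,interpolation=cv2.INTER_CUBIC)
a=crop('top',140,135,75,150,4,'');b=crop('side',260,130,125,75,4,'');c=crop('top',380,165,125,75,4,'')
C=np.zeros((600,800,3),np.uint8);C[:,:300]=a;C[:300,300:]=b;C[300:,300:]=c
cv2.imwrite('pics/crop.png',C)
E
```

```text
side
bench z 0.0015747026103114514 0.001997058202360117
plate 0.02880923288269943 (array([550.8,  -8.8]), array([345.5, 178.9]), 80.78) 4011
stop 93 (array([539. , 131.3]), array([35.2, 46.6]), 74.77) zmed/max 0.0862 0.092 mean [0.5391 0.1282 0.0859]
tin 229 (array([ 495. , -139.1]), array([54.4, 50.7]), 85.62) zmed/max 0.0885 0.0949 mean [ 0.4949 -0.1412  0.0884]
broad 118 (array([ 392.8, -355.8]), array([28.8, 60.7]), 75.67) zmed/max 0.0365 0.0415 mean [ 0.393  -0.3564  0.0366]
broadall 370 (array([ 392.6, -355.1]), array([34.1, 61.7]), 82.79) zmed/max 0.027 0.0415 mean [ 0.3923 -0.3596  0.027 ]
slim 108 (array([ 580.5, -339.4]), array([30.1, 46.6]), 65.32) zmed/max 0.0478 0.052 mean [ 0.5796 -0.3392  0.0476]
slimall 351 (array([ 587.3, -350.7]), array([46.4, 71.1]), 60.42) zmed/max 0.0378 0.052 mean [ 0.5803 -0.344   0.0349]
head 26 (array([422.7, 288.7]), array([18.4, 28.6]), 7.11) zmed/max 0.1823 0.1845 mean [0.423  0.2884 0.1819]
dial 100 (array([387.3, 280.5]), array([97.6, 37.1]), 7.69) zmed/max 0.1332 0.147 mean [0.383  0.281  0.1337]
base 167 (array([465.9, 301.2]), array([
[... 1012 characters left out ...]
.3358  0.0483]
slimall 282 (array([ 581.1, -338.3]), array([90.9, 86.4]), 17.16) zmed/max 0.0398 0.0549 mean [ 0.5812 -0.3354  0.0344]
head 91 (array([423.2, 292.5]), array([19.8, 23.8]), 3.28) zmed/max 0.1834 0.1892 mean [0.423  0.2916 0.1835]
dial 237 (array([385.4, 294.2]), array([96.4, 41.8]), 7.92) zmed/max 0.1361 0.1468 mean [0.3671 0.2878 0.1356]
base 320 (array([465.5, 301.7]), array([144.1,  54.8]), 21.03) zmed/max 0.04 0.0439 mean [0.4356 0.2867 0.0396]
spindle 772 (array([569.6, 325.9]), array([ 52.7, 193.8]), 88.67) zmed/max 0.0591 0.0786 mean [0.5826 0.3248 0.0595]
cradle 1607 (array([555.8, 306.1]), array([237.8, 224.7]), 88.86) zmed/max 0.0099 0.016 mean [0.5567 0.3166 0.0103]
```

View pics/crop.png

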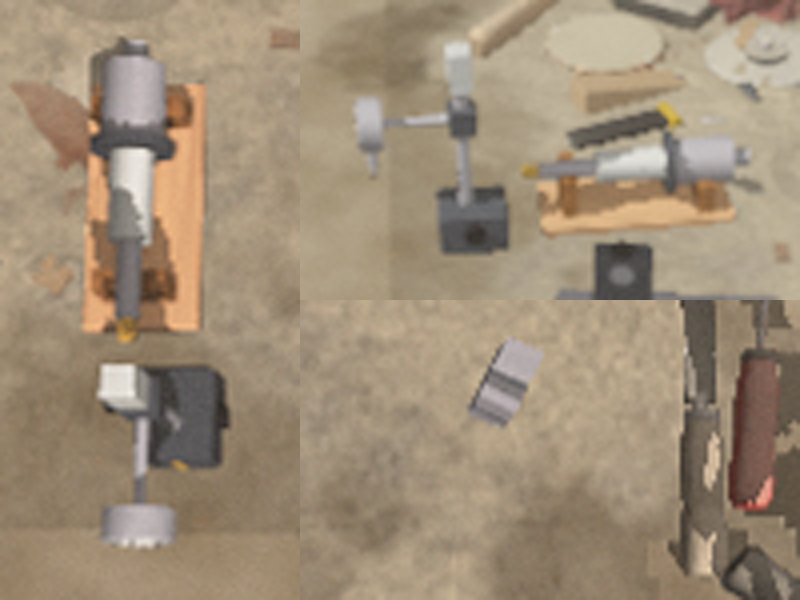

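The crop shows the nose pointing away from the robot (135,45) and the brass end towards it (125,325). The gauge's arm points to the robot, with the dial at (138,522) and the head at (120,385). The plan for the first moves follows.

```bash
cat > p.py <<'E'
from h import *
import json,os
def getpose():
    if os.path.exists('cmd.json'): return json.load(open('cmd.json'))
    s=observe();return list(np.array(s['position'])*1000)+[phi(s)]
def phi(s):
    w,x,y,z=s['orientation'];v=R.from_quat([x,y,z,w]).apply([1,0,0]);return float(np.degrees(np.arctan2(v[1],v[0])))
def plan(wps,step=45,dy=7.5):
    """wps: (x,y,z mm,phi deg[,n rows]); prints calls of <=5 rows, stores the commanded end pose"""
    P=np.array(getpose());rows=[]
    for w in wps:
        g=np.array(w[:4],float);d=g-P
        n=max(int(np.ceil(np.linalg.norm(d[:3])/step)),int(np.ceil(abs(d[3])/dy)),w[4] if len(w)>4 else 1)
        rows+=[P+d*k/n for k in range(1,n+1)];P=g
    c=np.array(getpose())
    for i in range(0,len(rows),5):
        a=np.radians(c[3]);X=np.array([np.cos(a),np.sin(a),0]);Y=np.array([np.sin(a),-np.cos(a),0]);out=[]
        for r in rows[i:i+5]:
            d=r[:3]-c[:3];s=[round(d@X,1),round(d@Y,1),round(-d[2],1)];t=round(-np.radians(r[3]-c[3]),3);out.append([s,t])
        print(json.dumps(out).replace(' ',''))
        s,t=out[-1];c=np.array(list(c[:3]+s[0]*X+s[1]*Y+np.array([0,0,-s[2]]))+[c[3]-np.degrees(t)])
    json.dump(c.tolist(),open('cmd.json','w'))
def st():
    s=observe();print(round(s['time'],2),np.round(np.array(s['position'])*1000,1),round(phi(s),2),'cmd',np.round(getpose(),1),'F',np.round(s['force'],1),'w',round(s['grip_width']*1000,1),'ff',round(s['finger_force'],1),'q5',round(s['q'][5],2))
E
python3 - <<'E'
from m import *
from scipy.optimize import least_squares
prof=[(-93,-79,5),(-79,-29,8),(-29,29,14),(29,37,27),(37,87,20),(87,102,8)]
for n in W:
    p=sel(n,(.568,.322),.11,.048,.08)*1000
    p=p[(p[:,0]>470)]
    def res(v,p=p):
        x0,y0,z0,a=v;a=np.radians(a);d=p-[x0,y0,z0];t=d[:,0]*np.cos(a)+d[:,1]*np.sin(a);l=-d[:,0]*np.sin(a)+d[:,1]*np.cos(a);rr=np.hypot(l,d[:,2])
        return np.min([np.hypot(np.maximum(0,np.maximum(u-t,t-w)),rr-r) for u,w,r in prof],0)
    best=min((least_squares(res,[x,p[:,1].mean(),46,a],loss='soft_l1',f_scale=2) for x in(556,562,568,574) for a in(-6,0,6)),key=lambda r:r.cost)
    print(n,len(p),best.x.round(2),np.median(abs(res(best.x))).round(2))
    h=sel(n,(.423,.29),.025,.155,.19)*1000;d=sel(n,(.36,.285),.05,.11,.147)*1000;d=d[d[:,0]<366]
    b=sel(n,(.43,.29),.06,.036,.044)*1000
    print('head',np.median(h,0),h[:,2].max(),'dial',rect(d/1000),d[:,2].max(),'base',rect(b/1000))
from p import *
plan([(394,-354.5,150,77.5),(394,-354.5,60,77.5,3),(394,-354.5,6,77.5,3)])
E
```

```text
side 312 [564.87 320.05  44.19   2.43] 2.32
head [423.2207 282.21   173.432 ] 184.5446996690786 dial (array([348.4, 277.5]), array([32.8, 27.4]), 72.19) 142.8964203523173 base (array([440.3, 288.8]), array([83.9, 55.6]), 3.81)
top 846 [566.03 326.    46.74   2.46] 1.71
head [422.2281 290.0663 182.2718] 189.15728747700734 dial (array([351.3, 288.8]), array([25.9, 43.6]), 1.97) 146.8125052244742 base (array([441.3, 286.8]), array([86.2, 49.4]), 8.21)
[[[30.3,-22.3,10.2],-0.124],[[60.5,-44.6,20.3],-0.247],[[90.8,-66.9,30.5],-0.371],[[121.0,-89.3,40.7],-0.494],[[151.3,-111.6,50.8],-0.618]]
[[[37.6,-0.6,10.2],-0.124],[[75.2,-1.3,20.4],-0.247],[[112.8,-1.9,30.5],-0.371],[[112.8,-1.9,60.5],-0.371],[[112.8,-1.9,90.5],-0.371]]
[[[-0.0,-0.1,30.0],0.0],[[-0.0,-0.1,48.0],0.0],[[-0.0,-0.1,66.0],0.0],[[-0.0,-0.1,84.0],0.0]]
```

{"name": "step_arm", "arguments": {"moves": [[[30.3,-22.3,10.2],-0.124],[[60.5,-44.6,20.3],-0.247],[[90.8,-66.9,30.5],-0.371],[[121.0,-89.3,40.7],-0.494],[[151.3,-111.6,50.8],-0.618]], "jaw": 85, "squeeze": 50}}

```text
time: 1.5
position: [0.3336, -0.448, 0.1802]
orientation: [0.0, 0.881, 0.474, 0.0]
force: [0.8, -0.7, 0.5]
grip_width: 0.0851
finger_force: 0.0
```

{"name": "step_arm", "arguments": {"moves": [[[37.6,-0.6,10.2],-0.124],[[75.2,-1.3,20.4],-0.247],[[112.8,-1.9,30.5],-0.371],[[112.8,-1.9,60.5],-0.371],[[112.8,-1.9,90.5],-0.371]]}}

```text
time: 2.0
position: [0.3953, -0.3541, 0.0901]
orientation: [0.001, 0.779, 0.627, -0.0]
force: [0.2, 0.1, 0.3]
grip_width: 0.0848
finger_force: 0.0
```

```bash
sed -i 's/s=\[round(d@X,1),round(d@Y,1),round(-d\[2\],1)\]/s=[round(d@X),round(d@Y),round(-d[2])]/' p.py; python3 - <<'E'
from p import *
st()
snap('side');snap('top','a1.png')
from m import *
for n in W:
    p=sel(n,(.394,-.355),.2,.033,.044);print(n)
im=np.load('last_top.npz')['im'];im2=np.load('last_side.npz')['im']
C=np.hstack([cv2.resize(im[180:300,370:490],(400,400)),cv2.resize(im2[280:400,240:360],(400,400))]);cv2.imwrite('pics/a1c.png',C[:,:,::-1])
E
```

```text
2.0 [ 395.3 -354.1   90.1] 77.65 cmd [ 394.  -354.5    6.    77.5] F [0.2 0.1 0.3] w 84.8 ff 0.0 q5 -0.73
side
top
```

View pics/a1c.png

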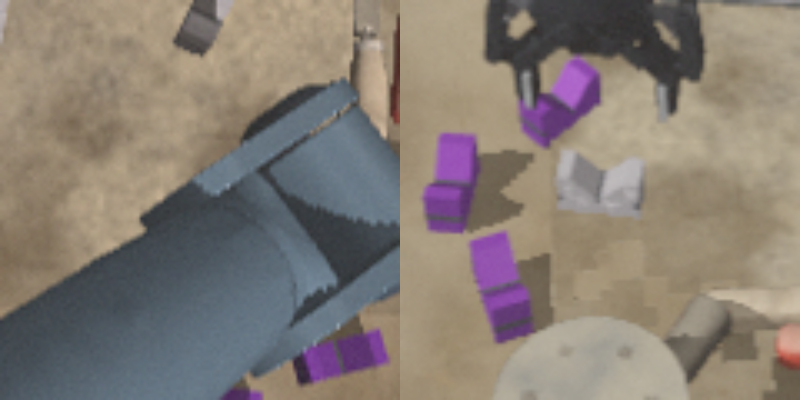

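The crop shows the open fingers at (527,95) and (665,95) in line with the grey block at (600,185), ready to descend.

{"name": "step_arm", "arguments": {"moves": [[[0,0,30],0],[[0,0,48],0],[[0,0,66],0],[[0,0,84],0],[[0,0,84],0]]}}

```text
time: 2.6
position: [0.3934, -0.354, 0.0052]
orientation: [-0.001, 0.78, 0.626, 0.0]
force: [-0.1, 0.2, -0.9]
grip_width: 0.085
finger_force: 0.0
```

{"name": "step_arm", "arguments": {"moves": [[[0,0,0],0],[[0,0,0],0],[[0,0,0],0],[[0,0,0],0],[[0,0,0],0]], "jaw": 50, "squeeze": 50}}

```text
time: 3.1
position: [0.395, -0.3559, 0.008]
orientation: [0.002, 0.78, 0.626, -0.0]
force: [-1.3, -0.0, 6.6]
grip_width: 0.0588
finger_force: 56.0
```

```bash
python3 - <<'E'
from p import *
st()
plan([(394,-354.5,26,77.5),(394,-354.5,160,77.5,3),(530,76,160,80.85),(530,76,75,80.85,3)])
E
```

```text
3.1 [ 395.  -355.9    8. ] 77.52 cmd [ 394.  -354.5    6.    77.5] F [-1.3 -0.   6.6] w 58.8 ff 56.0 q5 -0.73
[[[0,0,-20],0.0],[[0,0,-65],0.0],[[0,0,-109],0.0],[[0,0,-154],0.0],[[41,4,-154],-0.005]]
[[[41,3,0],-0.005],[[82,7,0],-0.011],[[122,11,0],-0.016],[[163,15,0],-0.021],[[204,19,0],-0.027]]
[[[41,5,0],-0.005],[[82,10,0],-0.01],[[122,14,0],-0.016],[[163,19,0],-0.021],[[204,24,0],-0.026]]
[[[0,0,28],-0.0],[[0,0,57],-0.0],[[0,0,85],-0.0]]
```

{"name": "step_arm", "arguments": {"moves": [[[0,0,-20],0.0],[[0,0,-65],0.0],[[0,0,-109],0.0],[[0,0,-154],0.0],[[41,4,-154],-0.005]]}}

```text
time: 3.6
position: [0.4094, -0.3215, 0.1683]
orientation: [0.008, 0.78, 0.626, -0.0]
force: [1.4, 0.2, -2.4]
grip_width: 0.0593
finger_force: 56.0
```

{"name": "step_arm", "arguments": {"moves": [[[41,3,0],-0.005],[[82,7,0],-0.011],[[122,11,0],-0.016],[[163,15,0],-0.021],[[204,19,0],-0.027]]}}

```text
time: 4.1
position: [0.4682, -0.118, 0.1597]
orientation: [-0.0, 0.77, 0.638, -0.0]
force: [0.3, 0.4, -3.4]
grip_width: 0.0592
finger_force: 55.9
```

{"name": "step_arm", "arguments": {"moves": [[[41,5,0],-0.005],[[82,10,0],-0.01],[[122,14,0],-0.016],[[163,19,0],-0.021],[[204,24,0],-0.026]]}}

```text
time: 4.6
position: [0.5295, 0.0779, 0.1597]
orientation: [-0.0, 0.761, 0.648, -0.0]
force: [-0.6, -0.8, -4.2]
grip_width: 0.059
finger_force: 55.9
```

{"name": "step_arm", "arguments": {"moves": [[[0,0,28],-0.0],[[0,0,57],-0.0],[[0,0,85],-0.0],[[0,0,85],0],[[0,0,85],0]]}}

```text
time: 5.1
position: [0.5294, 0.0761, 0.075]
orientation: [-0.0, 0.761, 0.648, -0.0]
force: [0.3, 0.7, -2.1]
grip_width: 0.0589
finger_force: 55.9
```

```bash
python3 - <<'E'
from p import *
st()
snap('side','b1.png');snap('top')
from m import *
for n in W:
    p=sel(n,(.53,.076),.05,.05,.12);print(n,len(p))
    p=sel(n,(.555,-.005),.2,.024,.036);print('plate',np.median(p[:,2]),rect(p),len(p))
    p=sel(n,(.54,.131),.045,.08,.092);print('stop',rect(p))
im=np.load('last_top.npz')['im'];im2=np.load('last_side.npz')['im']
C=np.hstack([cv2.resize(im[130:250,220:340],(400,400)),cv2.resize(im2[150:270,280:400],(400,400))]);cv2.imwrite('pics/b1c.png',C[:,:,::-1])
E
```

```text
5.1 [529.4  76.1  75. ] 80.83 cmd [529.7  76.1  75.   80.8] F [ 0.3  0.7 -2.1] w 58.9 ff 55.9 q5 0.09
side 421
plate 0.02882454675833357 (array([550.5,  -9.8]), array([345.9, 178.8]), 80.84) 3866
stop (array([538.5, 118.4]), array([59.3, 42.9]), 84.82)
top 0
plate 0.030003141186430105 (array([544. , -61.3]), array([228. , 181.1]), 80.83) 4866
stop (array([0., 0.]), array([0., 0.]), 0.0)
```

View pics/b1c.png

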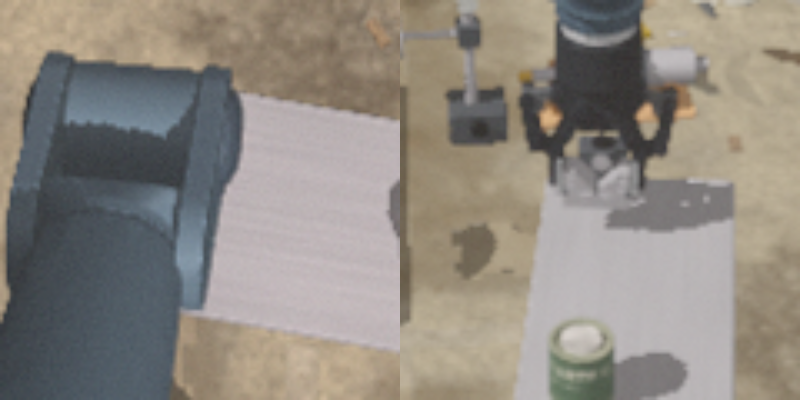

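The crop shows the block held level at (600,178), in line with the stop behind it at (603,155) and clear of the plate. Lowering to contact.

{"name": "step_arm", "arguments": {"moves": [[[0,0,20],0],[[0,0,30],0],[[0,0,34],0],[[0,0,36],0],[[0,0,36],0]]}}

```text
time: 5.7
position: [0.5302, 0.0761, 0.0394]
orientation: [0.0, 0.761, 0.648, 0.0]
force: [-0.1, 0.1, -2.4]
grip_width: 0.0591
finger_force: 55.9
```

{"name": "step_arm", "arguments": {"moves": [[[0,0,0.5],0],[[0,0,1],0],[[0,0,1.5],0],[[0,0,1.5],0]]}}

```text
time: 6.1
position: [0.5302, 0.0761, 0.038]
orientation: [0.0, 0.761, 0.648, 0.0]
force: [-0.8, 1.0, 0.9]
grip_width: 0.0593
finger_force: 56.4
```

{"name": "step_arm", "arguments": {"moves": [[[0,0,0],0],[[0,0,0],0],[[0,0,0],0],[[0,0,0],0]], "jaw": 85}}

```text
time: 6.5
position: [0.53, 0.0761, 0.0376]
orientation: [0.0, 0.761, 0.648, 0.0]
force: [0.3, 0.4, 0.5]
grip_width: 0.0845
finger_force: 0.0
```

```bash
python3 - <<'E'
from p import *
c=getpose();c[2]=37.5;json.dump(c,open('cmd.json','w'))
st()
plan([(530,76,70,80.85),(530,76,140,80.85),(581,-337.5,140,64.2),(581,-337.5,70,64.2),(581,-337.5,12,64.2,3)])
E
```

```text
6.5 [530.   76.1  37.6] 80.83 cmd [529.7  76.1  37.5  80.8] F [0.3 0.4 0.5] w 84.5 ff 0.0 q5 0.09
[[[0,0,-32],-0.0],[[0,0,-68],-0.0],[[0,0,-102],-0.0],[[-40,12,-102],0.029],[[-80,24,-102],0.058]]
[[[-39,13,0],0.029],[[-79,27,0],0.058],[[-118,41,0],0.087],[[-157,55,0],0.116],[[-196,69,0],0.145]]
[[[-37,20,0],0.029],[[-74,39,0],0.058],[[-111,59,0],0.087],[[-111,59,34],0.087],[[-111,59,70],0.087]]
[[[0,0,19],0.0],[[0,0,38],0.0],[[0,0,58],0.0]]
```

{"name": "step_arm", "arguments": {"moves": [[[0,0,-32],0],[[0,0,-68],0],[[0,0,-102],0],[[-40,12,-102],0.029],[[-80,24,-102],0.058]]}}

```text
time: 7.0
position: [0.5419, -0.0071, 0.1414]
orientation: [0.002, 0.779, 0.627, 0.001]
force: [0.3, 0.2, -1.0]
grip_width: 0.085
finger_force: 0.0
```

{"name": "step_arm", "arguments": {"moves": [[[-39,13,0],0.029],[[-79,27,0],0.058],[[-118,41,0],0.087],[[-157,55,0],0.116],[[-196,69,0],0.145]]}}

```text
time: 7.5
position: [0.5657, -0.2147, 0.1395]
orientation: [0.0, 0.824, 0.567, 0.0]
force: [0.1, -0.0, 0.3]
grip_width: 0.085
finger_force: 0.0
```

{"name": "step_arm", "arguments": {"moves": [[[-37,20,0],0.029],[[-74,39,0],0.058],[[-111,59,0],0.087],[[-111,59,34],0.087],[[-111,59,70],0.087]]}}

```text
time: 8.0
position: [0.5825, -0.3403, 0.0703]
orientation: [0.002, 0.848, 0.531, 0.001]
force: [0.2, 0.6, -1.4]
grip_width: 0.0849
finger_force: 0.0
```

```bash
python3 - <<'E'
from p import *
st()
snap('side');snap('top','c1.png')
from m import *
for n in W:
    w=W[n].reshape(-1,3)
    p=sel(n,(.53,.075),.05,.063,.074)
    p=p[p[:,1]<.105];print(n,'broad',len(p),rect(p),np.median(p[:,2]))
    p=sel(n,(.555,-.005),.2,.024,.036);print('plate',rect(p))
    p=sel(n,(.54,.131),.035,.081,.092);print('stop',rect(p),len(p))
im=np.load('last_top.npz')['im'];im2=np.load('last_side.npz')['im']
C=np.hstack([cv2.resize(im[140:260,225:345],(400,400)),cv2.resize(im2[270:390,320:440],(400,400))]);cv2.imwrite('pics/c1c.png',C[:,:,::-1])
E
```

```text
8.0 [ 582.5 -340.3   70.3] 64.1 cmd [ 581.4 -337.7   11.5   64.2] F [ 0.2  0.6 -1.4] w 84.9 ff 0.0 q5 -0.24
side broad 0 (array([0., 0.]), array([0., 0.]), 0.0) nan
plate (array([534.4, -10.2]), array([340.4, 149.3]), 79.44)
stop (array([0., 0.]), array([0., 0.]), 0.0) 0
top broad 129 (array([531.3,  77.5]), array([25.5, 61.6]), 81.02) 0.0672164640059032
plate (array([553.1,  -6.2]), array([339.4, 181.9]), 80.71)
stop (array([540.4, 135.4]), array([28.6, 47.5]), 81.68) 161
  return _methods._mean(a, axis=axis, dtype=dtype,
  ret = ret.dtype.type(ret / rcount)
```

View pics/c1c.png

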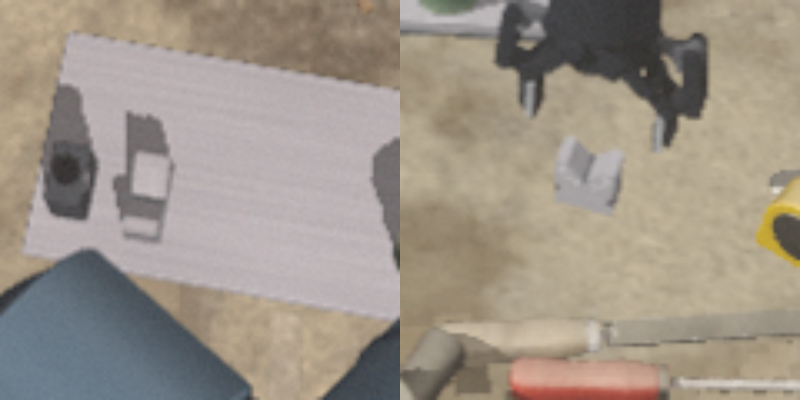

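The left crop shows the broad block at (147,190), in line with the stop at (70,175). Its position in plate coordinates is (-35, 79). The right crop shows the slim block between the fingers.

{"name": "step_arm", "arguments": {"moves": [[[0,0,19],0],[[0,0,38],0],[[0,0,58],0],[[0,0,58],0]]}}

```text
time: 8.5
position: [0.5799, -0.3361, 0.0085]
orientation: [-0.002, 0.847, 0.532, -0.001]
force: [-0.6, -0.1, -0.7]
grip_width: 0.0852
finger_force: 0.0
```

{"name": "step_arm", "arguments": {"moves": [[[0,0,0],0],[[0,0,0],0],[[0,0,0],0],[[0,0,0],0],[[0,0,0],0]], "jaw": 34}}

```text
time: 9.0
position: [0.5825, -0.3384, 0.0132]
orientation: [0.001, 0.847, 0.532, 0.0]
force: [0.0, 0.7, 7.5]
grip_width: 0.0432
finger_force: 52.5
```

```bash
python3 - <<'E'
from p import *
st()
plan([(581,-337.5,32,64.2),(581,-337.5,180,64.2),(511.6,-38.5,180,80.85),(511.6,-38.5,80,80.85,3)])
E
```

```text
9.0 [ 582.5 -338.4   13.2] 64.22 cmd [ 581.4 -337.7   11.5   64.2] F [0.  0.7 7.5] w 43.2 ff 52.5 q5 -0.24
[[[0,0,-20],0.0],[[0,0,-58],0.0],[[0,0,-94],0.0],[[0,0,-132],0.0],[[0,0,-168],0.0]]
[[[34,-28,0],-0.041],[[68,-55,0],-0.083],[[102,-83,0],-0.124],[[137,-110,0],-0.166],[[171,-138,0],-0.207]]
[[[39,-20,0],-0.042],[[78,-40,0],-0.083],[[78,-40,33],-0.083],[[78,-40,66],-0.083],[[78,-40,100],-0.083]]
```

{"name": "step_arm", "arguments": {"moves": [[[0,0,-20],0],[[0,0,-58],0],[[0,0,-94],0],[[0,0,-132],0],[[0,0,-168],0]]}}

```text
time: 9.5
position: [0.5809, -0.3372, 0.1801]
orientation: [-0.001, 0.847, 0.532, -0.0]
force: [0.1, -0.0, -2.8]
grip_width: 0.0433
finger_force: 51.9
```

{"name": "step_arm", "arguments": {"moves": [[[34,-28,0],-0.041],[[68,-55,0],-0.083],[[102,-83,0],-0.124],[[137,-110,0],-0.166],[[171,-138,0],-0.207]]}}

```text
time: 10.0
position: [0.5303, -0.1218, 0.1785]
orientation: [-0.001, 0.787, 0.617, -0.0]
force: [0.4, 1.5, -3.1]
grip_width: 0.0433
finger_force: 52.2
```

{"name": "step_arm", "arguments": {"moves": [[[39,-20,0],-0.042],[[78,-40,0],-0.083],[[78,-40,33],-0.083],[[78,-40,66],-0.083],[[78,-40,100],-0.083]]}}

```text
time: 10.5
position: [0.5111, -0.0377, 0.0782]
orientation: [0.0, 0.761, 0.649, 0.0]
force: [0.7, -0.0, -3.3]
grip_width: 0.0435
finger_force: 52.3
```

{"name": "step_arm", "arguments": {"moves": [[[0,0,20],0],[[0,0,30],0],[[0,0,34],0],[[0,0,34],0],[[0,0,34],0]]}}

```text
time: 11.0
position: [0.5126, -0.0387, 0.0467]
orientation: [0.001, 0.761, 0.648, 0.001]
force: [0.2, 0.0, -3.2]
grip_width: 0.0434
finger_force: 52.1
```

```bash
python3 -c "
from p import *
st()"
```

```text
11.0 [512.6 -38.7  46.7] 80.83 cmd [511.5 -38.3  79.5  80.8] F [ 0.2  0.  -3.2] w 43.4 ff 52.1 q5 -0.14
```

{"name": "step_arm", "arguments": {"moves": [[[0,0,1],0],[[0,0,2],0],[[0,0,2],0]]}}

```text
time: 11.3
position: [0.5117, -0.0384, 0.0438]
orientation: [0.0, 0.761, 0.648, 0.0]
force: [-0.1, 0.1, -2.6]
grip_width: 0.0437
finger_force: 52.1
```

{"name": "step_arm", "arguments": {"moves": [[[0,0,0.5],0],[[0,0,1],0],[[0,0,1],0]]}}

```text
time: 11.6
position: [0.5118, -0.0384, 0.0432]
orientation: [-0.0, 0.761, 0.648, -0.0]
force: [-3.9, 0.6, 6.3]
grip_width: 0.0433
finger_force: 53.1
```

{"name": "step_arm", "arguments": {"moves": [[[0,0,0],0],[[0,0,0],0],[[0,0,0],0],[[0,0,0],0]], "jaw": 75}}

```text
time: 12.0
position: [0.5117, -0.0384, 0.0425]
orientation: [0.0, 0.761, 0.648, 0.0]
force: [-0.5, 0.6, 0.5]
grip_width: 0.0749
finger_force: 0.0
```

```bash
python3 - <<'E'
from p import *
c=getpose();c[2]=42.5;json.dump(c,open('cmd.json','w'))
st()
plan([(511.6,-38.5,80,80.85),(511.6,-38.5,160,80.85),(577,324.5,160,2.45),(577,324.5,100,2.45,2)],dy=8)
E
```

```text
12.0 [511.7 -38.4  42.5] 80.83 cmd [511.5 -38.3  42.5  80.8] F [-0.5  0.6  0.5] w 74.9 ff 0.0 q5 -0.14
[[[0,0,-38],-0.0],[[0,0,-78],-0.0],[[0,0,-118],-0.0],[[37,1,-118],0.137],[[74,2,-118],0.273]]
[[[35,-10,0],0.137],[[71,-19,0],0.274],[[107,-28,0],0.411],[[142,-38,0],0.548],[[178,-47,0],0.685]]
[[[22,-30,0],0.136],[[44,-59,0],0.273],[[65,-89,0],0.41],[[65,-89,30],0.41],[[65,-89,60],0.41]]
```

{"name": "step_arm", "arguments": {"moves": [[[0,0,-38],0],[[0,0,-78],0],[[0,0,-118],0],[[37,1,-118],0.137],[[74,2,-118],0.273]]}}

```text
time: 12.5
position: [0.5268, 0.0344, 0.1627]
orientation: [0.001, 0.845, 0.535, 0.002]
force: [0.3, -0.3, -1.2]
grip_width: 0.075
finger_force: 0.0
```

{"name": "step_arm", "arguments": {"moves": [[[35,-10,0],0.137],[[71,-19,0],0.274],[[107,-28,0],0.411],[[142,-38,0],0.548],[[178,-47,0],0.685]]}}

```text
time: 13.0
position: [0.5573, 0.2172, 0.1604]
orientation: [0.0, 0.975, 0.222, 0.0]
force: [-0.6, -0.2, 0.3]
grip_width: 0.075
finger_force: 0.0
```

{"name": "step_arm", "arguments": {"moves": [[[22,-30,0],0.136],[[44,-59,0],0.273],[[65,-89,0],0.41],[[65,-89,30],0.41],[[65,-89,60],0.41]]}}

```text
time: 13.5
position: [0.5777, 0.3258, 0.1008]
orientation: [-0.0, 1.0, 0.022, 0.001]
force: [-0.2, -0.8, 0.1]
grip_width: 0.075
finger_force: 0.0
```

```bash
python3 - <<'E'
from p import *
st()
snap('side');snap('top')
from m import *
for n in W:
    for nm,c,z0,z1 in[('broad',(.531,.077),.061,.073),('slim',(.512,-.037),.072,.085)]:
        p=sel(n,c,.045,z0,z1);print(n,nm,len(p),rect(p) if len(p)>5 else '')
    p=sel(n,(.555,-.005),.2,.024,.036);print('plate',rect(p))
im=np.load('last_top.npz')['im'];im2=np.load('last_side.npz')['im']
C=np.hstack([cv2.resize(im[130:250,150:310],(400,300)),cv2.resize(im2[130:250,260:420],(400,300))]);cv2.imwrite('pics/d1c.png',C[:,:,::-1])
E
```

```text
13.5 [577.7 325.8 100.8] 2.56 cmd [576.8 324.1 100.5   2.5] F [-0.2 -0.8  0.1] w 75.0 ff 0.0 q5 1.87
side broad 88 (array([530.9,  88.7]), array([64.6, 57.5]), 83.66)
side slim 73 (array([510.2, -42.3]), array([32.9, 43.3]), 77.26)
plate (array([550.9,  -9. ]), array([347.6, 178.6]), 80.77)
top broad 135 (array([531.9,  77.7]), array([26.2, 61.9]), 81.35)
top slim 127 (array([512.9, -37.5]), array([25.8, 45. ]), 81.1)
plate (array([553.4,  -6.2]), array([340.3, 181.6]), 80.74)
```

View pics/d1c.png

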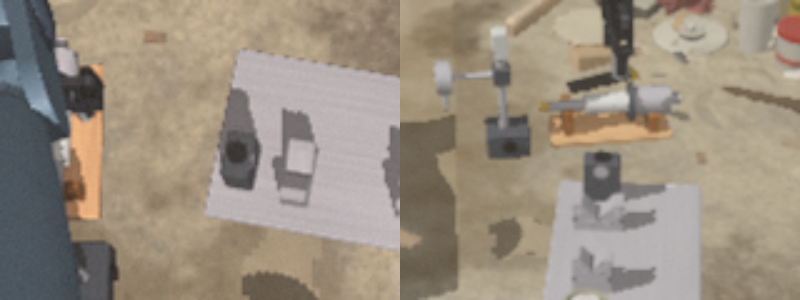

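```bash
python3 - <<'E'
from m import *
p=sel('side',(.577,.325),.07,.09,.16)
for z in np.arange(.09,.16,.01):
    q=p[(p[:,2]>=z)&(p[:,2]<z+.01)]
    if len(q)>2:print(round(z,3),len(q),q[:,0].min(),q[:,0].max(),q[:,1].min(),q[:,1].max())
p=sel('side',(.567,.32),.11,.03,.08)
# flange: highest
q=p[p[:,2]>.062];print('flange/high x',np.sort(q[:,0]).round(3))
E
```

```text
0.1 7 0.5705261611723913 0.5880467522125792 0.27969066825619615 0.36931069537603056
0.11 14 0.5659861986309551 0.5864062134920229 0.27240520321851025 0.36567097833808115
0.12 29 0.5660254011118834 0.5865331518512148 0.2647456463151634 0.363584073632337
0.13 21 0.5660200657547747 0.5863331811792094 0.267980268256347 0.3626513235297322
0.14 14 0.5636025143783373 0.5863885358009799 0.2661727885453433 0.37179850528866587
0.15 16 0.5636695567273963 0.5907013747739661 0.2560690540222381 0.3726938585018291
flange/high x [0.594 0.594 0.594 0.595 0.595 0.595 0.596 0.596 0.596 0.597 0.598 0.598
 0.599 0.6   0.6   0.601 0.601 0.601 0.601 0.602 0.603 0.604 0.606 0.606
 0.609 0.61  0.61  0.613 0.614 0.614 0.617 0.618 0.618 0.619 0.62  0.622
 0.622 0.624 0.624 0.627 0.628 0.629 0.629 0.63  0.631 0.632 0.633 0.634
 0.634 0.635 0.636 0.637 0.638 0.64  0.64  0.642 0.645 0.646 0.647 0.647
 0.648 0.651 0.651]
```

The picture shows the blocks at (297,165), in line with the stop at (238,155). The gripper is over the waist, and its fingers span 566–587 mm against the flange at 594 mm, so it is clear. Descending now.

{"name": "step_arm", "arguments": {"moves": [[[0,0,20],0],[[0,0,40],0],[[0,0,60],0],[[0,0,74],0],[[0,0,74],0]]}}

```text
time: 14.1
position: [0.5759, 0.3235, 0.0251]
orientation: [0.0, 1.0, 0.021, -0.001]
force: [-0.8, -0.5, 0.0]
grip_width: 0.0752
finger_force: 0.0
```

{"name": "step_arm", "arguments": {"moves": [[[0,0,0],0],[[0,0,0],0],[[0,0,0],0]], "jaw": 40}}

```text
time: 14.4
position: [0.5778, 0.3245, 0.028]
orientation: [-0.0, 1.0, 0.021, 0.001]
force: [0.7, -0.6, 0.5]
grip_width: 0.0402
finger_force: 0.0
```

{"name": "step_arm", "arguments": {"moves": [[[0,0,0],0],[[0,0,0],0],[[0,0,0],0],[[0,0,0],0],[[0,0,0],0]], "jaw": 15, "squeeze": 80}}

```text
time: 14.9
position: [0.5775, 0.3255, 0.028]
orientation: [-0.001, 1.0, 0.021, 0.001]
force: [-2.2, 5.9, 6.5]
grip_width: 0.0262
finger_force: 78.5
```

```bash
python3 -c "
from p import *
st()"
```

```text
14.9 [577.5 325.5  28. ] 2.42 cmd [576.8 324.1 100.5   2.5] F [-2.2  5.9  6.5] w 26.2 ff 78.5 q5 1.87
```

{"name": "step_arm", "arguments": {"moves": [[[0,0,-10],0],[[0,0,-25],0],[[0,0,-50],0],[[0,0,-80],0],[[0,0,-115],0]]}}

```text
time: 15.4
position: [0.5756, 0.323, 0.1413]
orientation: [0.001, 1.0, 0.021, -0.002]
force: [-0.1, -0.5, -4.6]
grip_width: 0.0257
finger_force: 78.9
```

```bash
python3 - <<'E'
from p import *
c=getpose();c[2]=141.5;json.dump(c,open('cmd.json','w'))
st()
snap('side');snap('top')
from m import *
from scipy.optimize import least_squares
prof=[(-93,-79,5),(-79,-29,8),(-29,29,14),(29,37,27),(37,87,20),(87,102,8)]
n='side'
p=sel(n,(.568,.322),.12,.12,.2)*1000
im2=np.load('last_side.npz')['im']
cv2.imwrite('pics/e1c.png',cv2.resize(im2[110:215,270:410],(560,420))[:,:,::-1])
E
```

```text
15.4 [575.6 323.  141.3] 2.45 cmd [576.8 324.1 141.5   2.5] F [-0.1 -0.5 -4.6] w 25.7 ff 78.9 q5 1.87
```

View pics/e1c.png

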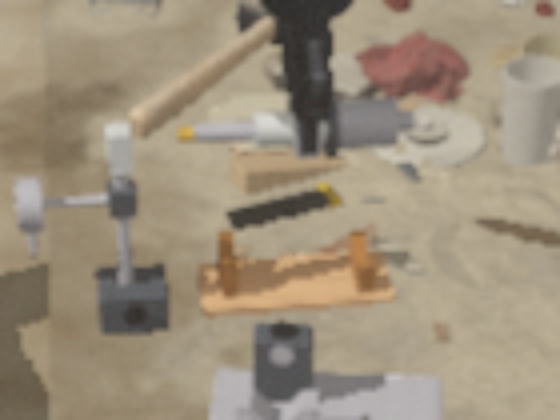

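The crop shows the spindle lifted level out of the cradle (brass end at (185,132), nose at (405,120)). Now I carry it to the blocks, turning as it goes.

```bash
python3 - <<'E'
from p import *
plan([(565,270,150,20),(522,26.3,150,80.85),(522,26.3,110,80.85,3)],dy=6.5,step=35)
E
```

```text
[[[-5,18,-3],-0.102],[[-9,36,-6],-0.204],[[-14,54,-8],-0.306],[[-19,78,-8],-0.412],[[-25,102,-8],-0.519]]
[[[-16,18,0],-0.106],[[-33,37,0],-0.212],[[-50,55,0],-0.318],[[-66,73,0],-0.424],[[-83,92,0],-0.531]]
[[[-23,7,0],-0.106],[[-47,15,0],-0.212],[[-71,22,0],-0.318],[[-71,22,13],-0.318],[[-71,22,26],-0.318]]
[[[0,0,14],-0.0]]
```

{"name": "step_arm", "arguments": {"moves": [[[-5,18,-3],-0.102],[[-9,36,-6],-0.204],[[-14,54,-8],-0.306],[[-19,78,-8],-0.412],[[-25,102,-8],-0.519]]}}

```text
time: 16.0
position: [0.5549, 0.2198, 0.1475]
orientation: [0.0, 0.96, 0.28, -0.002]
force: [1.0, -0.4, -4.1]
grip_width: 0.0262
finger_force: 79.3
```

{"name": "step_arm", "arguments": {"moves": [[[-16,18,0],-0.106],[[-33,37,0],-0.212],[[-50,55,0],-0.318],[[-66,73,0],-0.424],[[-83,92,0],-0.531]]}}

```text
time: 16.5
position: [0.5334, 0.0979, 0.1476]
orientation: [-0.001, 0.853, 0.522, -0.001]
force: [1.0, -0.4, -4.7]
grip_width: 0.0256
finger_force: 79.3
```

{"name": "step_arm", "arguments": {"moves": [[[-23,7,0],-0.106],[[-47,15,0],-0.212],[[-71,22,0],-0.318],[[-71,22,13],-0.318],[[-71,22,26],-0.318]]}}

```text
time: 17.0
position: [0.521, 0.0256, 0.1217]
orientation: [-0.001, 0.762, 0.647, -0.0]
force: [-0.8, 0.7, -6.2]
grip_width: 0.0256
finger_force: 79.4
```

{"name": "step_arm", "arguments": {"moves": [[[0,0,14],0],[[0,0,14],0],[[0,0,14],0]]}}

```text
time: 17.3
position: [0.5214, 0.0266, 0.1085]
orientation: [-0.001, 0.761, 0.649, -0.001]
force: [0.5, 0.8, -4.6]
grip_width: 0.0261
finger_force: 79.2
```

```bash
python3 - <<'E'
from p import *
st()
snap('side');snap('top')
from m import *
n='side'
im2=np.load('last_side.npz')['im'];im=np.load('last_top.npz')['im']
C=np.hstack([cv2.resize(im[130:250,220:340],(400,400)),cv2.resize(im2[140:260,290:410],(400,400))]);cv2.imwrite('pics/f1c.png',C[:,:,::-1])
p=sel(n,(.522,.026),.14,.105,.16)*1000
d=p[:,:2]-[522,26.3];u=np.array([.159,.9873]);t=d@u
for k in range(-110,120,8):
    q=p[(t>=k)&(t<k+8)]
    if len(q)>2:
        l=(q[:,:2]-[522,26.3])@[.9873,-.159];print(k,len(q),'z',q[:,2].min().round(),q[:,2].max().round(),'lat',l.min().round(),l.max().round())
E
```

```text
17.3 [521.4  26.6 108.5] 80.88 cmd [521.8  25.9 109.5  80.8] F [ 0.5  0.8 -4.6] w 26.1 ff 79.2 q5 -0.01
-110 14 z 121.0 135.0 lat -6.0 2.0
-102 8 z 129.0 133.0 lat -6.0 4.0
-94 12 z 124.0 135.0 lat -10.0 4.0
-86 10 z 125.0 134.0 lat -8.0 6.0
-78 9 z 126.0 134.0 lat -8.0 6.0
-70 11 z 128.0 135.0 lat -9.0 5.0
-62 11 z 126.0 134.0 lat -9.0 5.0
-54 9 z 127.0 135.0 lat -7.0 4.0
-46 38 z 118.0 141.0 lat -13.0 12.0
-38 22 z 123.0 141.0 lat -14.0 12.0
-30 17 z 129.0 143.0 lat -14.0 11.0
-22 39 z 118.0 159.0 lat -43.0 24.0
-14 128 z 108.0 160.0 lat -46.0 44.0
-6 30 z 111.0 158.0 lat -33.0 29.0
2 16 z 130.0 143.0 lat -14.0 9.0
10 45 z 125.0 155.0 lat -14.0 26.0
18 16 z 125.0 152.0 lat -15.0 26.0
34 9 z 140.0 146.0 lat -16.0 4.0
42 3 z 139.0 143.0 lat -14.0 -7.0
```

View pics/f1c.png

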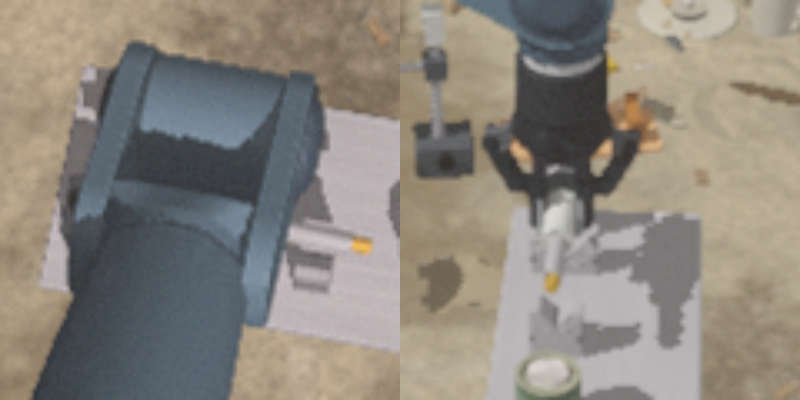

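```bash
python3 - <<'E'
from m import *
u=np.array([.159,.9873]);l=np.array([.9873,-.159])
c={'top':np.array([553.3,-6.15]),'side':np.array([550.8,-9.0])}
for n in W:
    p=W[n].reshape(-1,3)*1000;d=p[:,:2]-c[n];t=d@u;x=d@l
    m=(p[:,2]>110)&(p[:,2]<145)&(abs(x+35)<16)&(t<70)&(t>-100)
    print(n,'end t',np.sort(t[m])[:8].round(1),'lat mid of thin',x[m&(t<-30)].min().round(1),x[m&(t<-30)].max().round(1))
    k=m&(p[:,2]>137.5);print('waist t',np.sort(t[k])[:10].round(1))
    k=m&(t<-25)&(t>-65);print('thin lat mean',x[k].mean())
E
```

```text
side end t [-80.9 -79.1 -77.7 -77.2 -76.9 -76.8 -75.7 -75. ] lat mid of thin -43.8 -28.0
waist t [-12.8 -12.4 -12.4 -12.3 -11.9  -9.3  -7.7  -5.4  -4.3  -3.6]
thin lat mean -35.33546358187794
top end t [-77.3 -76.9 -76.5 -76.  -75.3 -75.  -74.5 -74.1] lat mid of thin -43.9 -28.5
waist t [-72.7 -64.8 -53.2 -50.4 -50.  -47.7 -47.2 -46.2 -42.5 -41.5]
thin lat mean -36.88106631091861
```

The brass end is at plate y −76.5 (wanted −76), and the waist and lateral position agree. Lowering slowly.

{"name": "step_arm", "arguments": {"moves": [[[0,0,12],0],[[0,0,24],0],[[0,0,34],0],[[0,0,40],0],[[0,0,44],0]]}}

```text
time: 17.9
position: [0.5213, 0.026, 0.0643]
orientation: [-0.001, 0.761, 0.648, -0.001]
force: [0.2, -0.6, -4.8]
grip_width: 0.0259
finger_force: 79.3
```

{"name": "step_arm", "arguments": {"moves": [[[0,0,1.5],0],[[0,0,3],0],[[0,0,4.5],0],[[0,0,5.5],0],[[0,0,5.5],0]]}}

```text
time: 18.4
position: [0.522, 0.0259, 0.0601]
orientation: [0.0, 0.761, 0.648, 0.0]
force: [0.2, -0.5, -4.7]
grip_width: 0.0258
finger_force: 79.3
```

{"name": "step_arm", "arguments": {"moves": [[[0,0,0.5],0],[[0,0,1],0],[[0,0,1],0]]}}

```text
time: 18.7
position: [0.5219, 0.0259, 0.059]
orientation: [0.0, 0.761, 0.648, 0.0]
force: [-0.0, -0.8, -4.3]
grip_width: 0.026
finger_force: 79.3
```

{"name": "step_arm", "arguments": {"moves": [[[0,0,0.5],0],[[0,0,1],0],[[0,0,1],0]]}}

```text
time: 19.0
position: [0.5223, 0.0258, 0.0586]
orientation: [0.0, 0.761, 0.649, 0.0]
force: [-1.2, 0.3, 0.8]
grip_width: 0.026
finger_force: 79.7
```

{"name": "step_arm", "arguments": {"moves": [[[0,0,0.4],0],[[0,0,0.4],0]]}}

```text
time: 19.2
position: [0.5224, 0.0257, 0.0584]
orientation: [0.0, 0.761, 0.649, 0.0]
force: [-3.1, -0.2, 4.7]
grip_width: 0.0261
finger_force: 80.1
```

{"name": "step_arm", "arguments": {"moves": [[[0,0,0],0],[[0,0,0],0]], "squeeze": 20}}

```text
time: 19.4
position: [0.5224, 0.0257, 0.0584]
orientation: [0.0, 0.761, 0.648, 0.0]
force: [-2.9, -1.5, 5.7]
grip_width: 0.0258
finger_force: 80.1
```

{"name": "step_arm", "arguments": {"moves": [[[0,0,0],0],[[0,0,0],0],[[0,0,0],0],[[0,0,0],0]], "jaw": 50}}

```text
time: 19.8
position: [0.5219, 0.0259, 0.0575]
orientation: [-0.0, 0.761, 0.648, 0.0]
force: [-0.3, -0.1, -0.4]
grip_width: 0.05
finger_force: 0.0
```

```bash
python3 - <<'E'
from p import *
c=getpose();c[2]=57.6;json.dump(c,open('cmd.json','w'))
st()
plan([(521.8,25.9,100,80.85,2),(521.8,25.9,250,80.85),(515,150,250,60),(424.5,288.5,250,7.8)],dy=7.5)
E
```

```text
19.8 [521.9  25.9  57.5] 80.81 cmd [521.8  25.9  57.6  80.8] F [-0.3 -0.1 -0.4] w 50.0 ff 0.0 q5 -0.01
[[[0,0,-21],-0.0],[[0,0,-42],-0.0],[[0,0,-80],-0.0],[[0,0,-117],-0.0],[[0,0,-155],-0.0]]
[[[0,0,-37],-0.0],[[40,-9,-37],0.121],[[81,-18,-37],0.242],[[121,-26,-37],0.364],[[139,-42,-37],0.494]]
[[[8,-23,0],0.13],[[15,-45,0],0.26],[[23,-67,0],0.39],[[31,-89,0],0.52],[[39,-112,0],0.651]]
[[[-7,-22,0],0.13]]
```

{"name": "step_arm", "arguments": {"moves": [[[0,0,-21],0],[[0,0,-42],0],[[0,0,-80],0],[[0,0,-117],0],[[0,0,-155],0]]}}

```text
time: 20.3
position: [0.5216, 0.026, 0.2138]
orientation: [-0.0, 0.761, 0.648, -0.0]
force: [1.1, 0.7, -0.0]
grip_width: 0.0501
finger_force: 0.0
```

{"name": "step_arm", "arguments": {"moves": [[[0,0,-37],0],[[40,-9,-37],0.121],[[81,-18,-37],0.242],[[121,-26,-37],0.364],[[139,-42,-37],0.494]]}}

```text
time: 20.8
position: [0.5026, 0.1723, 0.2496]
orientation: [-0.0, 0.898, 0.441, 0.0]
force: [0.1, -0.5, 1.0]
grip_width: 0.0499
finger_force: 0.0
```

{"name": "step_arm", "arguments": {"moves": [[[8,-23,0],0.13],[[15,-45,0],0.26],[[23,-67,0],0.39],[[31,-89,0],0.52],[[39,-112,0],0.651]]}}

```text
time: 21.3
position: [0.4368, 0.2697, 0.2495]
orientation: [-0.0, 0.992, 0.13, 0.0]
force: [0.2, 0.5, 1.0]
grip_width: 0.05
finger_force: 0.0
```

```bash
python3 - <<'E'
from p import *
st()
snap('side');snap('top')
from m import *
from scipy.optimize import least_squares
u=np.array([.159,.9873]);l=np.array([.9873,-.159])
c={'top':np.array([553.3,-6.15]),'side':np.array([550.8,-9.0])}
prof=[(-93,-79,5),(-79,-29,8),(-29,29,14),(29,37,27),(37,87,20),(87,102,8)]
for n in W:
    p=W[n].reshape(-1,3)*1000;d=p[:,:2]-c[n];q=np.c_[d@l,d@u,p[:,2]]
    q=q[(abs(q[:,0]+35)<30)&(q[:,1]>-90)&(q[:,1]<122)&(q[:,2]>79.5)&(q[:,2]<110)]
    def res(v):
        x0,y0,z0,a=v;a=np.radians(a);e=q-[x0,y0,z0];t=e[:,1]*np.cos(a)+e[:,0]*np.sin(a);w=e[:,0]*np.cos(a)-e[:,1]*np.sin(a);rr=np.hypot(w,e[:,2])
        return np.min([np.hypot(np.maximum(0,np.maximum(s-t,t-f)),rr-r) for s,f,r in prof],0)
    b=min((least_squares(res,[-35,y,76,0],loss='soft_l1',f_scale=2) for y in(7,12,17,22,27)),key=lambda r:r.cost)
    print(n,'spindle plate x,y,z,yaw',b.x.round(2),len(q),'ends',np.sort(q[:,1])[[2,-3]])
    w=sel(n,(.495,-.138),.05,.083,.1);print('tin',rect(w))
    h=sel(n,(.423,.29),.025,.178,.19);b=sel(n,(.44,.288),.07,.036,.044);dl=sel(n,(.35,.285),.04,.10,.147);print('head',rect(h) if len(h)>5 else len(h),'base',rect(b) if len(b)>5 else len(b),'dial',rect(dl),len(dl))
im2=np.load('last_side.npz')['im'];im=np.load('last_top.npz')['im']
C=np.hstack([cv2.resize(im[140:290,150:300],(400,400)),cv2.resize(im2[140:260,280:400],(400,400))]);cv2.imwrite('pics/g1c.png',C[:,:,::-1])
E
```

```text
21.3 [436.8 269.7 249.5] 14.9 cmd [424.8 288.3 249.6   7.8] F [0.2 0.5 1. ] w 50.0 ff 0.0 q5 1.64
side spindle plate x,y,z,yaw [-33.86  15.02  75.    -0.22] 388 ends [-77.564  121.5293]
tin (array([ 494.8, -139.6]), array([54.2, 52.6]), 22.78)
head (array([423.8, 289.3]), array([26. , 19.1]), 88.63) base (array([454.6, 286.6]), array([109.6,  51.3]), 0.41) dial (array([363.6, 277.3]), array([50.9, 36.6]), 3.98) 106
top spindle plate x,y,z,yaw [-34.82  14.37  76.4    0.11] 803 ends [-75.8365 115.0472]
tin (array([ 496.3, -136.5]), array([51.2, 49.4]), 1.36)
head 0 base (array([430.6, 274.9]), array([62.5, 24.1]), 12.41) dial (array([353.2, 268.1]), array([12.4,  3.4]), 8.54) 13
```

View pics/g1c.png

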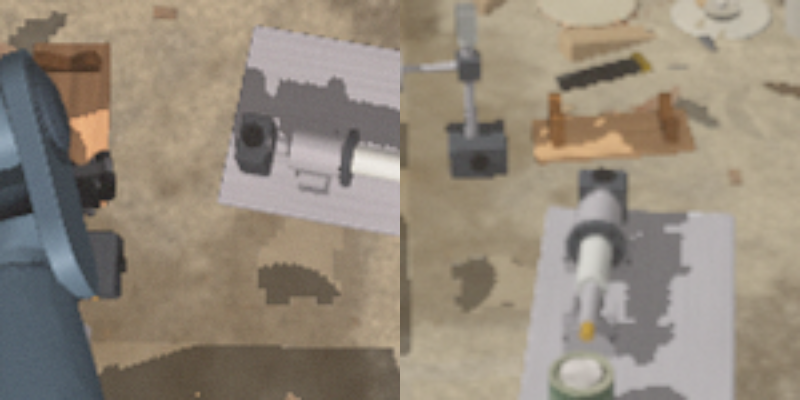

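The right crop shows the spindle lying in both blocks, with the nose at the stop (600,180) and the brass end at (587,332) clear of the tin. Next is the gauge.

```bash
python3 - <<'E'
from p import *
json.dump([437.3,268.9,249.6,15.25],open('cmd.json','w'))
plan([(423,290,249.6,3,2),(423,290,200,3,3)],dy=7.5)
E
```

```text
[[[-4,-12,0],0.107],[[-8,-24,0],0.214],[[-8,-24,17],0.214],[[-8,-24,33],0.214],[[-8,-24,50],0.214]]
```

{"name": "step_arm", "arguments": {"moves": [[[-4,-12,0],0.107],[[-8,-24,0],0.214],[[-8,-24,17],0.214],[[-8,-24,33],0.214],[[-8,-24,50],0.214]]}}

```text
time: 21.9
position: [0.424, 0.2895, 0.1992]
orientation: [-0.0, 1.0, 0.027, 0.0]
force: [1.0, -0.1, 0.5]
grip_width: 0.05
finger_force: 0.0
```

```bash
python3 - <<'E'
from p import *
st()
snap('side');snap('top')
from m import *
for z0 in np.arange(.15,.25,.01):
    p=sel('side',(.423,.285),.07,z0,z0+.01)
    if len(p)>2: print(round(z0,2),len(p),'x',np.percentile(p[:,0],[2,98]).round(3),'y',np.percentile(p[:,1],[2,98]).round(3))
im2=np.load('last_side.npz')['im'];im=np.load('last_top.npz')['im']
C=np.hstack([cv2.resize(im[190:290,140:240],(400,400)),cv2.resize(im2[110:210,255:355],(400,400))]);cv2.imwrite('pics/i1c.png',C[:,:,::-1])
E
```

```text
21.9 [424.  289.5 199.2] 3.06 cmd [423.3 290.  199.6   3. ] F [ 1.  -0.1  0.5] w 50.0 ff 0.0 q5 1.9
0.15 20 x [0.414 0.432] y [0.274 0.29 ]
0.16 18 x [0.413 0.433] y [0.277 0.287]
0.17 21 x [0.414 0.433] y [0.275 0.298]
0.18 13 x [0.414 0.432] y [0.274 0.295]
0.2 18 x [0.413 0.436] y [0.249 0.313]
0.21 19 x [0.415 0.435] y [0.248 0.259]
0.22 31 x [0.415 0.434] y [0.244 0.318]
0.23 14 x [0.413 0.433] y [0.246 0.304]
0.24 7 x [0.413 0.437] y [0.234 0.312]
```

View pics/i1c.png

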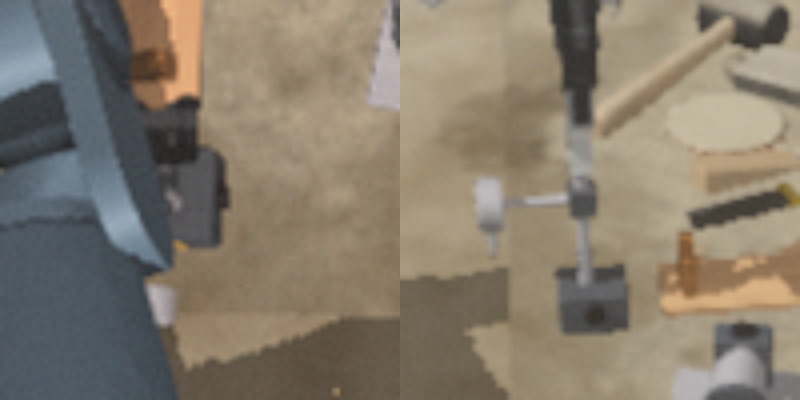

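The fingers are centred over the head at (580,130) in the right crop. Both read x ≈ 0.424 m in the same camera. Descending to grip.

{"name": "step_arm", "arguments": {"moves": [[[0,0,15],0],[[0,0,30],0],[[0,0,45],0],[[0,0,50],0],[[0,0,50],0]]}}

```text
time: 22.5
position: [0.4227, 0.2897, 0.1482]
orientation: [0.0, 1.0, 0.026, -0.001]
force: [0.6, -0.4, -0.1]
grip_width: 0.0501
finger_force: 0.0
```

{"name": "step_arm", "arguments": {"moves": [[[0,0,0],0],[[0,0,0],0],[[0,0,0],0],[[0,0,0],0],[[0,0,0],0]], "jaw": 8, "squeeze": 80}}

```text
time: 23.0
position: [0.424, 0.2905, 0.1506]
orientation: [-0.001, 1.0, 0.026, 0.001]
force: [0.6, 2.6, 2.6]
grip_width: 0.0191
finger_force: 79.4
```

{"name": "step_arm", "arguments": {"moves": [[[0,0,-10],0],[[0,0,-30],0],[[0,0,-55],0],[[0,0,-80],0],[[0,0,-100],0]]}}

```text
time: 23.5
position: [0.4225, 0.2893, 0.2495]
orientation: [0.001, 1.0, 0.026, -0.001]
force: [0.3, 0.2, -6.5]
grip_width: 0.0186
finger_force: 78.8
```

```bash
python3 - <<'E'
from p import *
json.dump([423.3,290,249.6,3.0],open('cmd.json','w'))
st()
snap('side');snap('top')
from m import *
b=sel('side',(.43,.29),.08,.13,.145);print('base',rect(b))
d=sel('side',(.35,.28),.05,.21,.25);print('dial',rect(d),len(d))
h=sel('side',(.423,.287),.02,.255,.285);print('head',rect(h))
im2=np.load('last_side.npz')['im'];im=np.load('last_top.npz')['im']
C=np.hstack([cv2.resize(im[190:290,140:240],(400,400)),cv2.resize(im2[70:170,255:355],(400,400))]);cv2.imwrite('pics/j1c.png',C[:,:,::-1])
E
```

```text
23.5 [422.5 289.3 249.5] 2.97 cmd [423.3 290.  249.6   3. ] F [ 0.3  0.2 -6.5] w 18.6 ff 78.8 q5 1.9
base (array([427. , 283.4]), array([62.6, 56.6]), 7.67)
dial (array([367.7, 276. ]), array([61.1, 39.4]), 3.2) 119
head (array([420.3, 276.5]), array([16., 27.]), 62.11)
```

View pics/j1c.png

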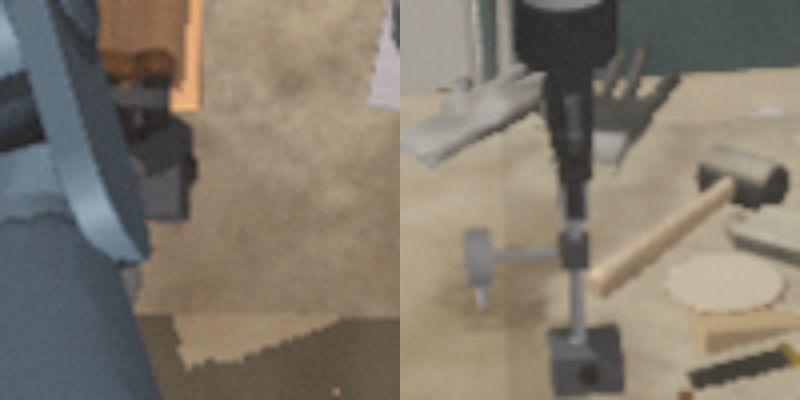

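The right crop shows the gauge lifted upright (head at (572,195), base at (587,360), dial at (480,260)). It now goes over the plate, with the base passing above the stop.

```bash
python3 - <<'E'
from p import *
plan([(423,290,290,3,2),(594,1.9,290,-9.15),(594,1.9,220,-9.15,2)],step=38)
E
```

```text
[[[0,0,-20],-0.0],[[0,0,-40],-0.0],[[17,33,-40],0.024],[[34,66,-40],0.047],[[52,99,-40],0.071]]
[[[19,32,0],0.023],[[39,63,0],0.047],[[58,95,0],0.07],[[78,127,0],0.094],[[98,158,0],0.117]]
[[[23,29,0],0.024],[[23,29,35],0.024],[[23,29,70],0.024]]
```

{"name": "step_arm", "arguments": {"moves": [[[0,0,-20],0],[[0,0,-40],0],[[17,33,-40],0.024],[[34,66,-40],0.047],[[52,99,-40],0.071]]}}

```text
time: 24.1
position: [0.4794, 0.1925, 0.2868]
orientation: [0.001, 1.0, -0.01, -0.002]
force: [-0.4, 0.8, -6.8]
grip_width: 0.0186
finger_force: 79.5
```

{"name": "step_arm", "arguments": {"moves": [[[19,32,0],0.023],[[39,63,0],0.047],[[58,95,0],0.07],[[78,127,0],0.094],[[98,158,0],0.117]]}}

```text
time: 24.6
position: [0.5745, 0.0324, 0.2864]
orientation: [0.0, 0.998, -0.069, -0.003]
force: [0.0, 0.5, -6.6]
grip_width: 0.0187
finger_force: 79.5
```

{"name": "step_arm", "arguments": {"moves": [[[23,29,0],0.024],[[23,29,35],0.024],[[23,29,70],0.024],[[23,29,70],0.024],[[23,29,70],0.024]]}}

```text
time: 25.1
position: [0.5929, 0.0023, 0.2174]
orientation: [-0.0, 0.997, -0.08, -0.002]
force: [0.2, -1.7, -6.4]
grip_width: 0.0191
finger_force: 79.9
```

```bash
python3 - <<'E'
from p import *
st()
snap('side');snap('top')
from m import *
u=np.array([.159,.9873]);l=np.array([.9873,-.159]);c=np.array([550.8,-9.0])
p=W['side'].reshape(-1,3)*1000;d=p[:,:2]-c;q=np.c_[d@l,d@u,p[:,2]]
def s(x0,x1,y0,y1,z0,z1,nm):
    r=q[(q[:,0]>x0)&(q[:,0]<x1)&(q[:,1]>y0)&(q[:,1]<y1)&(q[:,2]>z0)&(q[:,2]<z1)]
    print(nm,len(r),np.percentile(r,[3,50,97],axis=0).round(1).tolist() if len(r) else '')
s(0,90,-40,70,80,112,'base (x -25..35,y -25..25 about post, z 70-110)')
s(-60,-15,-20,60,165,215,'dial (x mid -35.5,y +-22)')
s(-60,-15,-20,60,140,165,'stylus stem')
s(20,60,-40,70,120,180,'post')
im2=np.load('last_side.npz')['im'];im=np.load('last_top.npz')['im']
C=np.hstack([cv2.resize(im[130:250,220:340],(400,400)),cv2.resize(im2[120:260,270:410],(400,400))]);cv2.imwrite('pics/k1c.png',C[:,:,::-1])
E
```

```text
25.1 [592.9   2.3 217.4] -9.17 cmd [594.3   2.2 219.6  -9.1] F [ 0.2 -1.7 -6.4] w 19.1 ff 79.9 q5 1.54
base (x -25..35,y -25..25 about post, z 70-110) 345 [[15.5, -15.3, 82.5], [45.4, -4.1, 103.7], [72.1, 36.6, 110.2]]
dial (x mid -35.5,y +-22) 136 [[-45.4, -7.0, 174.0], [-34.4, 1.3, 195.0], [-18.4, 21.9, 208.0]]
stylus stem 17 [[-37.9, 9.4, 141.8], [-34.9, 11.1, 152.6], [-31.9, 18.6, 162.8]]
post 77 [[29.7, 4.5, 120.5], [38.9, 11.2, 149.9], [45.4, 16.3, 178.7]]
```

View pics/k1c.png

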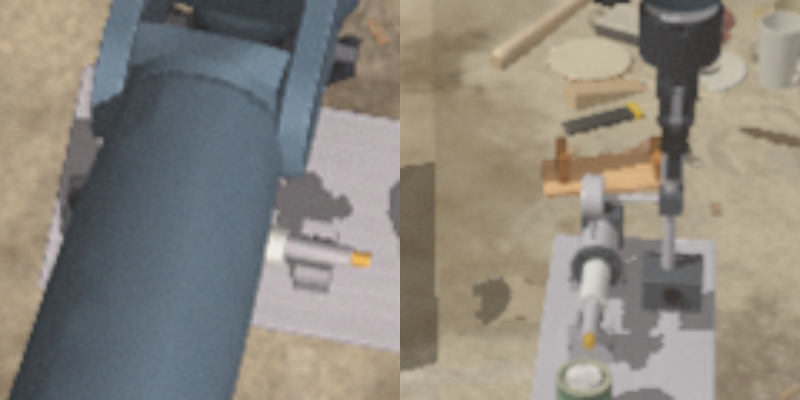

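The right crop shows the gauge upright over the plate, with the dial over the waist at (595,200) and the base clear of the spindle at (670,280). Lowering.

{"name": "step_arm", "arguments": {"moves": [[[0,0,12],0],[[0,0,24],0],[[0,0,32],0],[[0,0,36],0],[[0,0,36],0]]}}

```text
time: 25.7
position: [0.5936, 0.0022, 0.1824]
orientation: [-0.0, 0.997, -0.08, -0.001]
force: [0.2, 0.4, -6.6]
grip_width: 0.0189
finger_force: 80.1
```

{"name": "step_arm", "arguments": {"moves": [[[0,0,1],0],[[0,0,2],0],[[0,0,3],0],[[0,0,3],0]]}}

```text
time: 26.1
position: [0.5943, 0.0021, 0.1807]
orientation: [-0.0, 0.997, -0.08, 0.0]
force: [-0.3, -0.8, -6.7]
grip_width: 0.0192
finger_force: 80.1
```

{"name": "step_arm", "arguments": {"moves": [[[0,0,0.5],0],[[0,0,1],0],[[0,0,1],0]]}}

```text
time: 26.4
position: [0.5947, 0.002, 0.1806]
orientation: [0.0, 0.997, -0.08, 0.001]
force: [-0.8, 0.4, -1.4]
grip_width: 0.019
finger_force: 80.6
```

{"name": "step_arm", "arguments": {"moves": [[[0,0,0.4],0],[[0,0,0.4],0]]}}

```text
time: 26.6
position: [0.5949, 0.002, 0.1805]
orientation: [0.0, 0.997, -0.08, 0.001]
force: [-1.0, 0.9, 3.3]
grip_width: 0.0189
finger_force: 81.2
```

{"name": "step_arm", "arguments": {"moves": [[[0,0,0],0],[[0,0,0],0],[[0,0,0],0],[[0,0,0],0]], "jaw": 50}}

```text
time: 27.0
position: [0.5944, 0.002, 0.1793]
orientation: [0.0, 0.997, -0.08, 0.0]
force: [-0.5, 0.3, 1.2]
grip_width: 0.0503
finger_force: 0.0
```

{"name": "step_arm", "arguments": {"moves": [[[0,0,-20],0],[[0,0,-45],0],[[0,0,-75],0],[[0,0,-100],0],[[0,0,-100],0]]}}

```text
time: 27.5
position: [0.5964, 0.0017, 0.284]
orientation: [0.0, 0.997, -0.08, 0.004]
force: [0.5, 0.0, 1.5]
grip_width: 0.0498
finger_force: 0.0
```

```bash
python3 - <<'E'
from p import *
json.dump([594.3,2.2,279.2,-9.1],open('cmd.json','w'))
st()
plan([(450,-330,279,-9.1)])
E
```

```text
27.5 [596.4   1.7 284. ] -9.17 cmd [594.3   2.2 279.2  -9.1] F [0.5 0.  1.5] w 49.8 ff 0.0 q5 1.54
[[[-10,39,0],-0.0],[[-20,78,0],-0.0],[[-30,117,0],-0.0],[[-40,156,0],-0.0],[[-50,195,0],-0.0]]
[[[-10,39,0],-0.0],[[-20,78,0],-0.0],[[-30,117,0],-0.0],[[-40,156,0],-0.0]]
```

{"name": "step_arm", "arguments": {"moves": [[[-10,39,0],0],[[-20,78,0],0],[[-30,117,0],0],[[-40,156,0],0],[[-50,195,0],0]]}}

```text
time: 28.0
position: [0.5125, -0.1835, 0.2778]
orientation: [-0.0, 0.997, -0.08, -0.001]
force: [0.5, -1.1, 0.3]
grip_width: 0.0499
finger_force: 0.0
```

{"name": "step_arm", "arguments": {"moves": [[[-10,39,0],0],[[-20,78,0],0],[[-30,117,0],0],[[-40,156,0],0],[[-40,156,0],0]]}}

```text
time: 28.5
position: [0.4473, -0.3333, 0.2777]
orientation: [-0.0, 0.997, -0.083, -0.001]
force: [0.4, 0.8, 0.6]
grip_width: 0.0499
finger_force: 0.0
```

```bash
python3 - <<'E'
from p import *
st()
snap('side');snap('top')
from m import *
u=np.array([.159,.9873]);l=np.array([.9873,-.159])
cc={'top':np.array([553.3,-6.15]),'side':np.array([550.8,-9.0])}
for n in W:
    p=W[n].reshape(-1,3)*1000;d=p[:,:2]-cc[n];q=np.c_[d@l,d@u,p[:,2]]
    def s(x0,x1,y0,y1,z0,z1,nm):
        r=q[(q[:,0]>x0)&(q[:,0]<x1)&(q[:,1]>y0)&(q[:,1]<y1)&(q[:,2]>z0)&(q[:,2]<z1)]
        print(n,nm,len(r),rect(r/1000) if len(r)>4 else '',np.median(r[:,2]) if len(r) else '')
    s(10,90,-30,60,64,77,'base'); s(-60,-15,-20,60,140,180,'dial'); s(20,60,-10,40,205,222,'head'); s(-60,-10,50,85,90,110,'flange+journ'); s(-60,-10,49,56,96,108,'flange')
    s(-60,-10,-100,122,80,110,'spindle');s(-65,-5,100,170,82,95,'stop');s(-65,-5,-170,-90,84,100,'tin')
im2=np.load('last_side.npz')['im'];im=np.load('last_top.npz')['im']
C=np.hstack([cv2.resize(im[130:250,220:340],(400,400)),cv2.resize(im2[120:260,270:410],(400,400))]);cv2.imwrite('pics/l1c.png',C[:,:,::-1])
E
```

```text
28.5 [ 447.3 -333.3  277.7] -9.49 cmd [ 449.9 -330.1  279.2   -9.1] F [0.4 0.8 0.6] w 49.9 ff 0.0 q5 0.89
side base 218 (array([47. , 12.5]), array([58.6, 54.3]), 2.16) 68.60174229229548
side dial 85 (array([-27.7,   7.9]), array([40.9, 21.9]), 74.59) 156.32459953397037
side head 45 (array([41.1, 14. ]), array([16.3, 25.1]), 1.25) 211.85029347638508
side flange+journ 11 (array([-31.5,  67. ]), array([35.3, 29. ]), 0.82) 92.88953170986957
side flange 4  96.79686929614878
side spindle 271 (array([-33.6,  21.1]), array([ 47.2, 201.2]), 0.55) 86.00995420933933
side stop 39 (array([-24.2, 138.2]), array([24.7, 30.2]), 3.07) 87.18270719620081
side tin 227 (array([ -34.3, -139.4]), array([51. , 53.5]), 6.19) 88.6473530508034
top base 275 (array([44.3, 13. ]), array([61.6, 53.4]), 2.54) 69.87239074332474
top dial 207 (array([-31.,  15.]), array([30.2, 44. ]), 0.59) 166.42110491044758
top head 83 (array([40.4, 14.7]), array([19.8, 20.6]), 89.81) 212.94385724171528
top flange+journ 155 (array([-32.3,  67.4]), array([34.7, 40.8]), 89.95) 94.99881009312783
top flange 20 (array([-37.3,  52.3]), array([ 5.9, 38.3]), 88.35) 101.16456481581281
top spindle 707 (array([-34.7,  19.9]), array([ 48. , 192.7]), 1.48) 88.84487260038676
top stop 221 (array([-35.6, 125.9]), array([51.8, 46.2]), 89.57) 88.26893471516506
top tin 350 (array([ -36., -138.]), array([52.7, 49.3]), 10.22) 90.01457009625148
```

View pics/l1c.png

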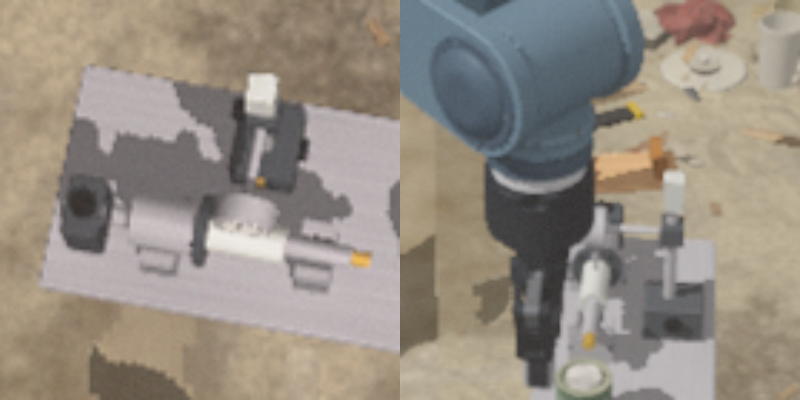

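The crops show the spindle in both blocks with the nose near the stop (115,213), the gauge behind it and the dial over the waist (245,212), and the tin unmoved. Measured values:

- **Spindle:** origin at plate y ≈ 15.5.
- **Stylus:** plate position about (−34.6, 15).
- **Nose gap:** about 6 mm.

Handing in.

```bash
python3 -c "
from rig import *
print(finish_job())"
```

```text
the job is handed in; nothing more can be done
None
```

The job is handed in at about 29 s: the spindle lies level in both V-blocks with its nose about 6 mm from the stop, the gauge stands behind it with its stylus within about 1 mm of mid-waist, and the tin did not move; no verdict came back.

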